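Set and lock a thimble height gauge

TASK

Measure the lavender porcelain thimble on the brass height gauge: slide the depth stop down by its red press knob until the green felt foot rests lightly on the thimble's crown, then swing the clamp lever all the way over to lock it. The porcelain is thin, so feel for the touch and press no harder than needed, and leave the foot resting on the thimble; do not disturb the other ornaments.

Things in the scene. Friction and masses are not known exactly. Their poses are not given: they have to be found in the camera images.
- gauge: Height gauge screwed to the shelf. Mahogany base 100 x 140 x 12 mm, square brass column 16 mm wide, its cap 144 mm above the shelf. Origin: on the shelf surface, straight below the centre of the steel anvil and of the felt foot; its z axis points up; the column stands 50 mm from the origin along the gauge's -y axis; the clamp lever is on its +x side.
- lavender_thimble: Lavender porcelain thimble with gilt bands, standing mouth down on the round steel anvil under the felt foot, about 23 mm across. Its height is what is to be measured: somewhere from 22 to 30 mm. Loose, about 20 g, fragile: it may crack if pressed with more than 9 N. Origin: centre of its underside (on the anvil; the anvil is height-adjustable and differs from time to time).
- depth_stop (a joint): How far the depth stop has been slid down its column, m: 0 = fully raised, 0.045 = lowest. About 4 N of downward push slides it, nearly the same all the way; it is stiff enough to stay where it is left, even with the foot pressing on the thimble. At 0 the foot's felt face is 85 mm above the shelf.
- press_knob (a point): Centre of the flat top of the red round press knob, 26 mm across and 8 mm thick, on the depth stop's arm straight above the felt foot. It travels with the stop. To be pushed down from above; it stands 121 mm above the shelf when the stop is fully raised, 36 mm above the foot's felt face. The column's top is 144 mm above the shelf.
- felt_foot: Green felt-faced foot 12 mm across under the depth stop's arm. Origin: centre of the felt's underside. It is sprung: once it touches, it yields upwards by 1 mm for every 3 N, up to 5 mm. A light rest is 1 to 6 N, so after first touch go on down only about 1 to 2 mm.
- clamp_lever (a joint): Clamp lever angle, rad: 0 to 0.25 = open (as found), 1.2 = hard against its stop, locked. It grows as the lever swings counter-clockwise seen from above. It turns with about 0.15 N m of friction (about 3 N at the post) and stays where left. It counts as locked from 1.05 rad on.
- lever_post (a point): Centre of the top of the upright black post at the lever's end, 12 mm thick and 22 mm tall above the lever bar, round: it can be pinched or pushed from the side. It circles the pivot at a radius of 55 mm and travels with the depth stop.
- lever_pivot (a point): The lever's upright pivot axis on the depth stop (at the underside of the lever, 30 mm below the top of the post). It lies at x = +28 mm, y = -50 mm in the gauge's frame. At lever angle q the post lies from here in the direction q - 0.6 rad, measured counter-clockwise from the gauge's x axis.
- gilt_thimble: Bystander: gilt brass thimble, 22 mm across, 24 mm tall. Origin: centre of its underside.
- blue_thimble: Bystander: white thimble with blue bands, 22 mm across, 25 mm tall. Origin: centre of its underside.
- onyx_egg: Bystander: black onyx egg on its foot, 39 mm across, 53 mm tall. Origin: centre of its underside.
- spoon_rest: Bystander: silver salt spoon rest with its spoon, 85 x 34 mm, 23 mm tall. Origin: centre of its underside.
- crystal_bird: Bystander: frosted crystal bird, about 95 mm long, 58 mm tall. Origin: centre of its underside.
- trinket_box: Bystander: closed mahogany trinket box, 60 x 45 x 30 mm. Origin: centre of its underside.
Things that resemble listed ones, but are neither listed nor needed, are in the scene too. Leave any white look-alike of the gauge alone.

How it is judged:
By the outcome, as a careful person would: the job done as asked, in the order asked, and still so for the second after the job is handed in, with the robot touching nothing.
It also fails if it takes over 48 s, if anything falls off the work surface, if the arm or the gripper's body presses on something with over 40 N, if the wrist force passes 120 N, or if a joint passes its speed limit or range.

ROBOT

A 6-joint arm with a two-finger parallel gripper is mounted at the origin on the work surface. World frame = base frame: x ahead of the robot, y to its left, z up, the work surface at z = 0. Lengths are in m, angles in rad, forces in N, time in s.
With the tool pointing down it reaches from about 0.35 to 0.975 m from the base axis. Payload 4.9 kg.
Tool frame: the origin (TCP) lies at the very end of the fingers, on their centre line; the grasp point (between the pads) lies 19 mm behind it; z points along the fingers, y is the line along which they close (so a half turn about z gives the same grasp; the last joint's range is limited). The gripper opens to 85 mm and grips with 20 to 120 N. Pads are 22 mm wide; open, the fingers measure 114 mm over their backs; the gripper's body (76 mm by 85 mm) begins 54 mm behind the grasp point. The pads swing forward as they close: fully open they stand 13 mm farther back than shut.
Start: joints at [1.003, 0.053, 1.613, -0, 1.476, -0.119], TCP at [0.271, 0.563, 0.231] pointing down, gripper open.
Joint ranges: [-3.01, 3.01], [-1.01, 2.22], [0.06, 2.58], [-1.02, 4.17], [0.09, 2.62], [-3.14, 3.14]. Speed limits (rad/s): [2.57, 2.57, 3.14, 3.14, 3.14, 3.14].

INTERFACE

Orientations are given as a rotation vector (axis times angle).
In Python, from station import * gives the robot as it stands.
- The arm moves only by the shell command python3 -m crank 'ROWS' [OPENING] [FORCE]. ROWS is JSON, a list of rows, each an object with "offset": the shift along the tool's x, y, z in m, a list of three; "twist": the turn, a rotation vector about the tool's x, y, z in degrees, a list of three. In form: [{"offset": [x, y, z], "twist": [rx, ry, rz]}, ...]. A call has 1 to 20 rows; each row is the pose to reach, as a shift and turn from the pose commanded when the call began, along the tool's axes at that moment; what a row does not reach only later rows make up. A row lasts 1/8 s, in which the tool goes at most 62.5 mm and 10.7 degrees, less where a joint would pass 70% of its speed; a pose out of reach is approached as far as the arm can. A call with a gripper value outside its range is refused whole. OPENING is the opening, from 0 (shut) to 1 (fully open), set as the call begins (- or left out, the last holds). The fingers move at their own pace and stop on an object; FORCE is the grip in N (left out, the last holds). Time passes only in rows, so rows that repeat a pose let the fingers close. It gives the time, the measured TCP pose, the force, the opening and the grip force at its end, in the units of the state.
- get_obs(): the state, without advancing time (a new reading comes with each control period).
- get_image(name): name is "scene" or "top"; returns the picture (384x512x3 uint8, red, green, blue); there is no depth.
- get_calibration(name): a dict with "intrinsics" (3x3 intrinsics, pixels), "k1" (the pictures are not rectified: a ray, as slopes to the right and down, at radius r is drawn at 1 + k1 r^2 times it, then the intrinsics apply), "world_from_camera" (4x4, takes a point from camera to world coordinates). Camera axes: x right, y up, looking along -z (the intrinsics and any distortion apply to the point x, -y, -z); pixel columns grow to the right and rows downward; lengths in m; the calibration is good to about 2 mm. A picture is of the moment at which its call begins. get_calibration takes no time and is no camera call.
- finish_job(): hands the job in; it is judged then, once.
Trained networks look in the newest picture that a camera, given by its name, has taken for a name from the list of things; names that differ only in an ending like _2 or _b are one class to them, and where a whole thing is asked for, a point or a joint stands for the part that bears it (a point fixed in the world has none). Each returns a list of dicts, best first, with "confidence" (0 to 1); they miss things now and then, are a little off and sometimes report something else, mostly with a low value. They report only what shows in the picture. A call takes as long as a camera call. They do not tell look-alikes from the thing itself.
- cut_out(query, camera): "region" (384x512 bool, what is visible of it) and "rect" ([centre column, centre row, width, height] in pixels, round what is visible of it).
The state is a dict: "t": time; "q": joint angles; "dq": joint speeds; "effort": joint torques, N m; "tool_pos": TCP position; "tool_rot": TCP orientation; "contact_force": force on the tool from outside, world axes, zero at the start; "wrist_torque": the same for the moment, N m; "opening": finger opening in m; "grip_force": force on a finger pad.
Only numpy, scipy, OpenCV 4.12 (cv2) and the standard library are available. Lean on these libraries where they do the work, as an engineer would, in place of code of your own. Each camera call takes 0.05 s, during which the arm holds its last target. There are 200 camera calls.

## Working session

There is one attempt and no reset: what is moved stays moved. The work goes in short steps, Python scripts to look and compute and a shell command to move; the robot and the scene stay as the last step left them, time stands still between calls to the robot, and variables do not carry over. Pictures are saved under pics/ and viewed, at most 10 in all, crops included, and the job is handed in when it is done.

```bash
mkdir -p pics; ls
python3 - <<'E'
from station import *
import cv2,numpy as np
o=get_obs(); print({k:np.round(v,3) for k,v in o.items()})
for n in("scene","top"):
    im=get_image(n); cv2.imwrite(f"pics/{n}0.png",cv2.cvtColor(im,cv2.COLOR_RGB2BGR))
    c=get_calibration(n); print(n,c["k1"],np.round(c["intrinsics"],1).tolist(),np.round(c["world_from_camera"],3).tolist())
    for q in("press_knob","lever_post","lavender_thimble","felt_foot","gauge"):
        for d in cut_out(q,n): print(q,round(d["confidence"],2),np.round(d["rect"],1))
E
```

```text
pics
{'t': np.float64(0.0), 'q': array([ 1.003,  0.053,  1.614,  0.   ,  1.476, -0.119]), 'dq': array([-0.002, -0.001,  0.001,  0.001,  0.001,  0.   ]), 'effort': array([ 1.0000e-03, -3.9367e+01, -3.7018e+01, -0.0000e+00,  7.0000e-03,
        0.0000e+00]), 'tool_pos': array([0.271, 0.563, 0.23 ]), 'tool_rot': array([-6.990e-01, -3.062e+00,  3.000e-03]), 'contact_force': array([ 0.374,  0.567, -0.228]), 'wrist_torque': array([-0.011,  0.004, -0.007]), 'grip_force': np.float64(0.0), 'opening': np.float64(0.085)}
scene 0.04752566487339684 [[443.1, 0.0, 252.3], [0.0, 443.1, 199.8], [0.0, 0.0, 1.0]] [[0.498, -0.523, 0.691, 1.486], [0.867, 0.316, -0.386, -0.416], [-0.016, 0.792, 0.611, 0.964], [0.0, 0.0, 0.0, 1.0]]
press_knob 0.77 [115.8 195.6  38.5  17.3]
press_knob 0.59 [174.9 226.9  31.5  23. ]
lavender_thimble 0.61 [192.1 235.1   7.7  11.1]
gauge 0.9 [180.7 235.1  48.   49.1]
gauge 0.88 [122.9 205.8  51.   47.3]
top -0.14789052939459085 [[406.8, 0.0, 259.7], [0.0, 406.8, 194.3], [0.0, 0.0, 1.0]] [[0.012, 0.997, -0.079, 0.441], [-1.0, 0.013, 0.016, 0.141], [0.017, 0.079, 0.997, 1.128], [0.0, 0.0, 0.0, 1.0]]
press_knob 0.76 [405.9 291.1  53.5  25.5]
press_knob 0.62 [377.6 196.5  21.9  23. ]
press_knob 0.57 [364.2 202.2  47.   41. ]
lever_post 0.58 [417.3 284.9  27.2  19.8]
lever_post 0.54 [378.7 194.3  19.4  25.8]
gauge 0.71 [353.6 210.8  70.3  52.5]
gauge 0.68 [392.  290.1  73.7  49.8]
```

View pics/scene0.png

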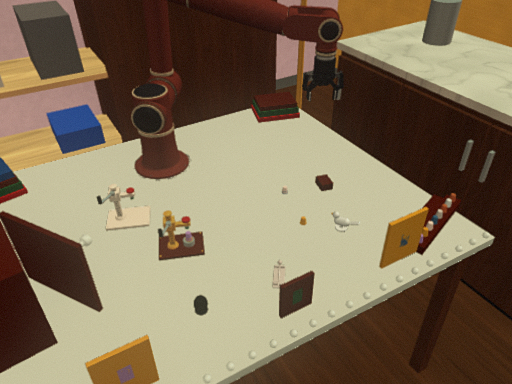

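View pics/top0.png

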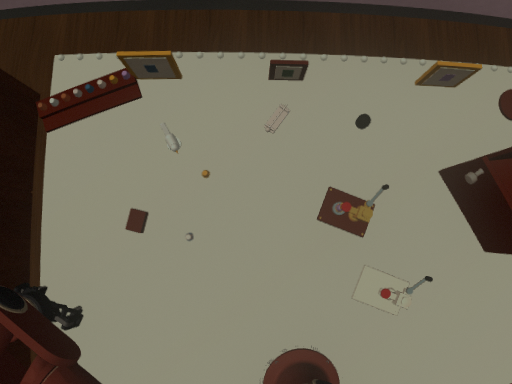

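The brass gauge is at about (347,212) in the top view and (181,240) in the scene view. Its post is at (386,187) in the top view. The white look-alike is at (385,290). I'll zoom in on the brass one.

```bash
cat > h.py <<'E'
from station import *
import cv2,numpy as np
def ray(n,uv):
    c=get_calibration(n);K=np.array(c["intrinsics"]);T=np.array(c["world_from_camera"])
    d=(np.array(uv,float)-K[:2,2])/[K[0,0],K[1,1]]; s=d.copy()
    for _ in range(20): s=d/(1+c["k1"]*(s@s))
    return T[:3,3],T[:3,:3]@np.array([s[0],-s[1],-1])
def atz(n,uv,z):
    o,d=ray(n,uv); return o+d*(z-o[2])/d[2]
def proj(n,p):
    c=get_calibration(n);K=np.array(c["intrinsics"]);T=np.array(c["world_from_camera"])
    q=T[:3,:3].T@(np.array(p)-T[:3,3]); s=np.array([q[0],-q[1]])/-q[2]
    return K[:2,:2]@(s*(1+c["k1"]*(s@s)))+K[:2,2]
def tri(a,b):
    A=0;B=0
    for n,uv in a,b:
        o,d=ray(n,uv);d=d/np.linalg.norm(d);P=np.eye(3)-np.outer(d,d);A=A+P;B=B+P@o
    return np.linalg.solve(A,B)
E
python3 - <<'E'
import cv2,numpy as np
a=cv2.imread("pics/top0.png")[175:245,305:400]; b=cv2.imread("pics/scene0.png")[200:265,145:225]
a=cv2.resize(a,None,fx=6,fy=6,interpolation=cv2.INTER_CUBIC);b=cv2.resize(b,None,fx=6,fy=6,interpolation=cv2.INTER_CUBIC)
cv2.imwrite("pics/ca.png",a);cv2.imwrite("pics/cb.png",b)
E
```

```text
(no output)
```

View pics/ca.png

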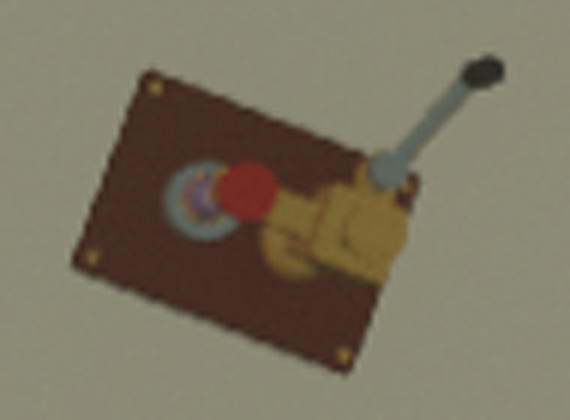

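View pics/cb.png

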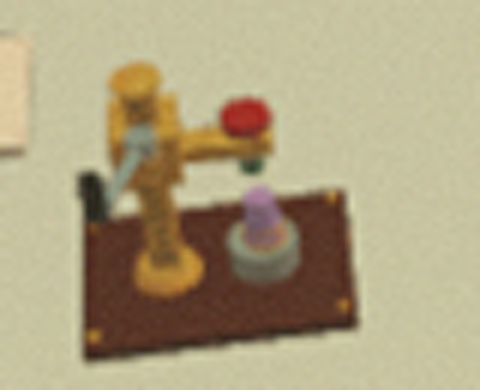

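Run:
```python
from h import *
f=lambda o,u:[o[0]+(u[0]-2.5)/6,o[1]+(u[1]-2.5)/6]
T=(305,175);S=(145,200)
ct=[atz("top",f(T,u),.012) for u in [(150,70),(418,178),(350,375),(73,265)]]
cs=[atz("scene",f(S,u),.012) for u in [(345,192),(85,222),(86,360),(356,327)]]
print(np.round(ct,4));print(np.round(cs,4)); print(np.mean(ct,0),np.mean(cs,0))
for n,b in(("top",(335,195,360,220)),("scene",(175,210,200,230))):
    im=cv2.imread(f"pics/{n}0.png").astype(int);m=(im[...,2]>1.8*im[...,1])&(im[...,2]>110)
    ys,xs=np.nonzero(m[b[1]:b[3],b[0]:b[2]]);print(n,len(xs),xs.mean()+b[0],ys.mean()+b[1])
    uv=(xs.mean()+b[0],ys.mean()+b[1]);print(atz(n,uv,.119),uv)
    if n=="top":t=uv
    else:s=uv
print("knob tri",tri(("top",t),("scene",s)))
print("post",atz("top",f(T,(484,70)),.115),tri(("top",f(T,(484,71))),("scene",f(S,(93,190)))))
print("post atz s",atz("scene",f(S,(93,178)),.115))
print("piv",atz("top",f(T,(388,170)),.1))
```

```text
[[ 0.5543 -0.0707  0.012 ]
 [ 0.5056 -0.1973  0.012 ]
 [ 0.4141 -0.1645  0.012 ]
 [ 0.4638 -0.0348  0.012 ]]
[[ 0.4703 -0.0371  0.012 ]
 [ 0.4208 -0.1655  0.012 ]
 [ 0.5184 -0.2011  0.012 ]
 [ 0.5668 -0.0754  0.012 ]]
[ 0.48444861 -0.1168451   0.012     ] [ 0.49407529 -0.11977691  0.012     ]
top 62 345.8709677419355 206.48387096774195
[ 0.49300146 -0.09167669  0.119     ] (np.float64(345.8709677419355), np.float64(206.48387096774195))
scene 42 185.35714285714286 219.4047619047619
[ 0.50968279 -0.09950946  0.119     ] (np.float64(185.35714285714286), np.float64(219.4047619047619))
knob tri [ 0.49380814 -0.09460022  0.10540387]
post [ 0.54598151 -0.19552849  0.115     ] [ 0.54313532 -0.1877927   0.13829368]
post atz s [ 0.50823025 -0.17826634  0.115     ]
piv [ 0.50381018 -0.15740716  0.1       ]
```

```bash
cat >> h.py <<'E'
from scipy.spatial.transform import Rotation as R
def rows(p,ydeg=None):
    o=get_obs();r=R.from_rotvec(o["tool_rot"]);m=r.as_matrix()
    print("t",round(float(o["t"]),2),"pos",np.round(o["tool_pos"],4),"yaw of y",np.round(np.degrees(np.arctan2(m[1,1],m[0,1])),2),"F",np.round(o["contact_force"],2),"q",np.round(o["q"],2))
    print("off",np.round(r.inv().apply(np.array(p)-o["tool_pos"]),4))
    if ydeg is not None:
        a=np.radians(ydeg);y=np.array([np.cos(a),np.sin(a),0]);z=np.array([0,0,-1]);t=R.from_matrix(np.c_[np.cross(y,z),y,z])
        print("twist",np.round(np.degrees((r.inv()*t).as_rotvec()),2))
E
python3 - <<'E'
from h import *
rows((.4935,-.093,.16),75.9)
rows((.4935,-.093,.16),-104.1)
f=lambda o,u:[o[0]+(u[0]-2.5)/6,o[1]+(u[1]-2.5)/6]
T=(305,175);S=(145,200)
print("crown",tri(("top",f(T,(203,195))),("scene",f(S,(261,195)))))
print("foot", [atz("scene",f(S,(252,165)),z) for z in(.075,.085)])
E
```

```text
t 0.6 pos [0.2712 0.5631 0.2314] yaw of y 64.29 F [ 0.53 -0.01 -0.07] q [ 1.    0.05  1.61  0.    1.48 -0.12]
off [-0.485  -0.4947  0.0713]
twist [ 1.000e-02  0.000e+00 -1.161e+01]
t 0.6 pos [0.2712 0.5631 0.2314] yaw of y 64.29 F [ 0.53 -0.01 -0.07] q [ 1.    0.05  1.61  0.    1.48 -0.12]
off [-0.485  -0.4947  0.0713]
twist [ 0.0000e+00 -1.0000e-02  1.6839e+02]
crown [ 0.49370471 -0.08906146  0.05151019]
foot [array([ 0.49442069, -0.09411824,  0.075     ]), array([ 0.50558275, -0.09774502,  0.085     ])]
```

```bash
python3 -m crank '[{"offset":[-0.04,-0.041,0],"twist":[0,0,-1]},{"offset":[-0.08,-0.082,0],"twist":[0,0,-2]},{"offset":[-0.121,-0.124,0],"twist":[0,0,-3]},{"offset":[-0.162,-0.165,0],"twist":[0,0,-4]},{"offset":[-0.202,-0.206,0],"twist":[0,0,-5]},{"offset":[-0.242,-0.247,0],"twist":[0,0,-6]},{"offset":[-0.283,-0.288,0],"twist":[0,0,-7]},{"offset":[-0.323,-0.33,0],"twist":[0,0,-8]},{"offset":[-0.364,-0.371,0],"twist":[0,0,-9]},{"offset":[-0.404,-0.412,0],"twist":[0,0,-10]},{"offset":[-0.444,-0.453,0.02],"twist":[0,0,-11]},{"offset":[-0.485,-0.495,0.04],"twist":[0,0,-11.6]},{"offset":[-0.485,-0.495,0.06],"twist":[0,0,-11.6]},{"offset":[-0.485,-0.495,0.071],"twist":[0,0,-11.6]},{"offset":[-0.485,-0.495,0.071],"twist":[0,0,-11.6]},{"offset":[-0.485,-0.495,0.071],"twist":[0,0,-11.6]}]' 0
python3 - <<'E'
from h import *
rows((.4935,-.093,.16),75.9)
p=get_obs()["tool_pos"]
for n in("scene","top"):
    im=get_image(n);u=proj(n,p);print(n,u)
    x,y=int(u[0])-45,int(u[1])-35
    c=cv2.cvtColor(im[y:y+75,x:x+90],cv2.COLOR_RGB2BGR);c=cv2.resize(c,None,fx=6,fy=6,interpolation=cv2.INTER_CUBIC)
    print("crop origin",x,y,"tcp",(u-[x,y])*6+2.5)
    cv2.imwrite(f"pics/{n}1.png",c)
E
```

```text
t: 2.6
tool_pos: [0.4938, -0.0924, 0.1613]
tool_rot: [0.383, 3.117, -0.0]
contact_force: [-0.0, -0.5, 0.2]
opening: -0.0
grip_force: 0.0
t 2.6 pos [ 0.4938 -0.0924  0.1613] yaw of y 75.99 F [-0.04 -0.48  0.15] q [-0.33 -0.19  1.97  0.    1.37 -1.66]
off [ 0.0001 -0.0007  0.0013]
twist [-0.    0.09  0.09]
scene [183.90303263 204.57244966]
crop origin 138 169 tcp [277.9181958  215.93469797]
top [350.14728906 205.2973679 ]
crop origin 305 170 tcp [273.38373435 214.28420742]
```

View pics/scene1.png

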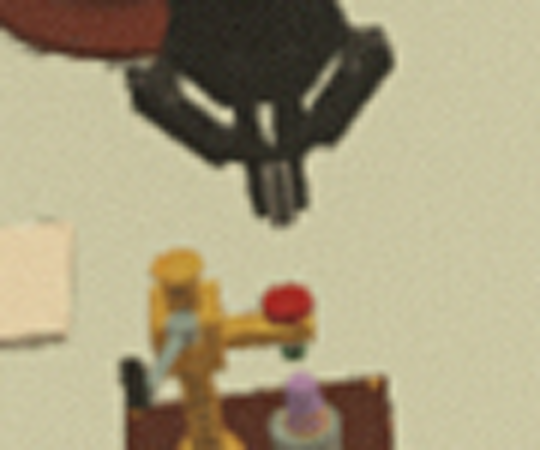

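Run:
```python
from h import *
p=np.array([.4938,-.0924,.1613])
for n,o in(("scene",(138,169)),):
  for z in(.121,.115,.11,.105,.1):
    q=p.copy();q[2]=z;print(z,(proj(n,q)-o)*6+2.5+[3,6])
  for d in([.01,0,0],[0,.01,0]): print(d,(proj(n,p+d)-proj(n,p))*6)
```

```text
0.121 [289.86173246 285.45609276]
0.115 [291.16276071 294.71412139]
0.11 [292.24114086 302.39041975]
0.105 [293.31428284 310.0317892 ]
0.1 [294.38222714 317.63848578]
[0.01, 0, 0] [ 8.07196321 10.90571443]
[0, 0.01, 0] [18.93360534 -6.52379458]
```

The fingertip shows at (281,222) in the crop, about 1 px from where the calibration puts it. The knob is at (288,300), nearly straight below the tip. I'll shift about 3 mm and go down gently.

```bash
python3 -m crank '[{"offset":[-0.003,-0.0015,0.01],"twist":[0,0,0]},{"offset":[-0.003,-0.0015,0.025],"twist":[0,0,0]},{"offset":[-0.003,-0.0015,0.034],"twist":[0,0,0]},{"offset":[-0.003,-0.0015,0.038],"twist":[0,0,0]},{"offset":[-0.003,-0.0015,0.041],"twist":[0,0,0]},{"offset":[-0.003,-0.0015,0.044],"twist":[0,0,0]},{"offset":[-0.003,-0.0015,0.046],"twist":[0,0,0]},{"offset":[-0.003,-0.0015,0.046],"twist":[0,0,0]}]' 0
```

```text
t: 3.7
tool_pos: [0.4959, -0.0955, 0.1143]
tool_rot: [0.386, 3.118, -0.0]
contact_force: [0.4, 0.0, -0.9]
opening: 0.0
grip_force: 0.0
```

```bash
python3 -m crank '[{"offset":[0,0,0.002],"twist":[0,0,0]},{"offset":[0,0,0.004],"twist":[0,0,0]},{"offset":[0,0,0.006],"twist":[0,0,0]}]'
```

```text
t: 4.08
tool_pos: [0.4962, -0.0956, 0.1089]
tool_rot: [0.386, 3.117, -0.0]
contact_force: [-1.7, 0.5, 3.8]
opening: 0.0002
grip_force: 2.3
```

Run:
```python
from h import *
im=get_image("scene");o=get_obs();print(np.round(o["tool_pos"],4),o["contact_force"])
c=cv2.cvtColor(im[190:260,145:235],cv2.COLOR_RGB2BGR);cv2.imwrite("pics/s2.png",cv2.resize(c,None,fx=8,fy=8,interpolation=cv2.INTER_CUBIC))
```

```text
[ 0.4962 -0.0956  0.1086] [ 0.01740633 -0.36878453  4.61001068]
```

View pics/s2.png

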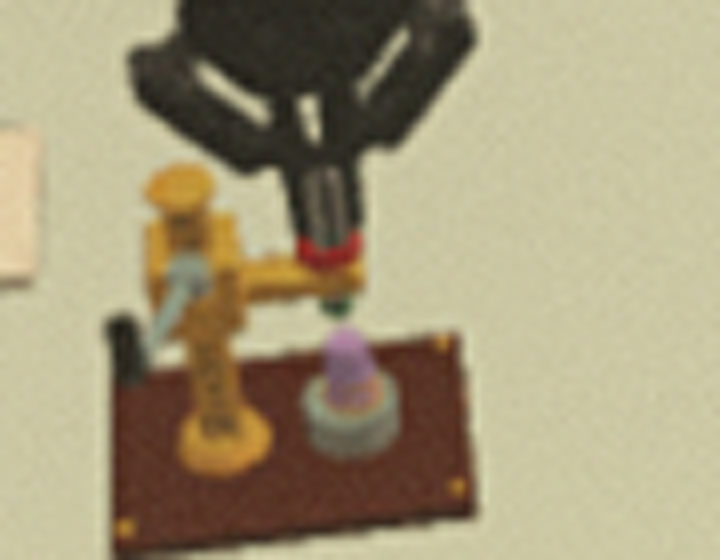

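The knob's red rim shows all round the fingers at (329,248), so contact is centred at about 4 N. The gap from foot to crown is about 18 crop px, roughly 9 mm. Next I go down while watching the force.

```bash
for i in 1; do python3 -m crank '[{"offset":[0,0,0.001],"twist":[0,0,0]},{"offset":[0,0,0.002],"twist":[0,0,0]},{"offset":[0,0,0.003],"twist":[0,0,0]},{"offset":[0,0,0.004],"twist":[0,0,0]}]' | grep -E "pos|contact"; done; for i in 1 2 3; do python3 -m crank '[{"offset":[0,0,0.0005],"twist":[0,0,0]},{"offset":[0,0,0.001],"twist":[0,0,0]}]'| grep -E "pos|contact"; done
```

```text
tool_pos: [0.4961, -0.0956, 0.1044]
contact_force: [-0.6, -0.3, 4.9]
tool_pos: [0.4961, -0.0956, 0.1034]
contact_force: [0.9, 0.1, 4.6]
tool_pos: [0.4961, -0.0956, 0.1024]
contact_force: [1.1, -0.4, 4.7]
tool_pos: [0.4961, -0.0956, 0.1014]
contact_force: [2.4, 0.1, 4.7]
```

```bash
python3 -m crank '[{"offset":[0,0,0.0005],"twist":[0,0,0]},{"offset":[0,0,0.001],"twist":[0,0,0]}]'| grep -E "pos|contact"
```

```text
tool_pos: [0.4961, -0.0956, 0.1004]
contact_force: [1.8, -0.3, 5.6]
```

```bash
python3 -m crank '[{"offset":[0,0,0.0005],"twist":[0,0,0]},{"offset":[0,0,0.001],"twist":[0,0,0]}]'| grep -E "pos|contact"
```

```text
tool_pos: [0.4961, -0.0956, 0.0994]
contact_force: [2.0, -0.6, 4.3]
```

```bash
python3 -m crank '[{"offset":[0,0,0.0005],"twist":[0,0,0]},{"offset":[0,0,0.001],"twist":[0,0,0]}]'| grep -E "pos|contact"
```

```text
tool_pos: [0.4961, -0.0956, 0.0984]
contact_force: [2.7, -0.1, 4.3]
```

```bash
python3 -m crank '[{"offset":[0,0,0.0005],"twist":[0,0,0]},{"offset":[0,0,0.001],"twist":[0,0,0]}]'| grep -E "pos|contact"
```

```text
tool_pos: [0.4961, -0.0956, 0.0974]
contact_force: [2.8, -0.2, 4.6]
```

```bash
python3 -m crank '[{"offset":[0,0,0.0005],"twist":[0,0,0]},{"offset":[0,0,0.001],"twist":[0,0,0]}]'| grep -E "pos|contact"
```

```text
tool_pos: [0.4961, -0.0956, 0.0964]
contact_force: [2.7, -0.8, 4.4]
```

```bash
python3 -m crank '[{"offset":[0,0,0.0005],"twist":[0,0,0]},{"offset":[0,0,0.001],"twist":[0,0,0]}]'| grep -E "pos|contact"
```

```text
tool_pos: [0.4961, -0.0956, 0.0954]
contact_force: [3.7, -0.8, 5.0]
```

Run:
```python
from h import *
im=get_image("scene")
c=cv2.cvtColor(im[205:260,155:215],cv2.COLOR_RGB2BGR);cv2.imwrite("pics/s3.png",cv2.resize(c,None,fx=9,fy=9,interpolation=cv2.INTER_CUBIC))
```

```text
(no output)
```

View pics/s3.png

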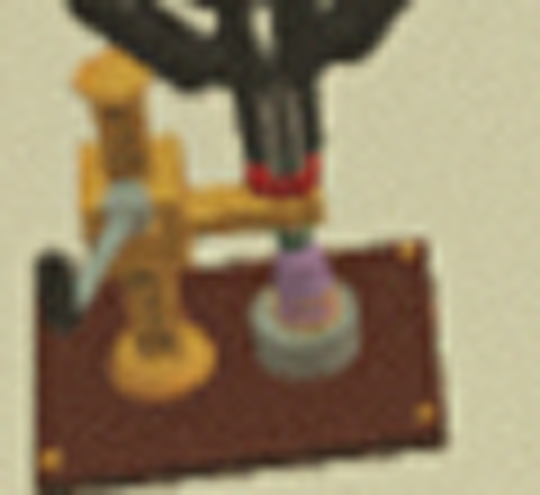

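The foot at (292,240) now looks as if it is just meeting the crown at (300,250). The force is still about the sliding level, so I continue in 0.5 mm steps.

```bash
python3 -m crank '[{"offset":[0,0,0.0005],"twist":[0,0,0]},{"offset":[0,0,0.0005],"twist":[0,0,0]}]'| grep -E "pos|contact"
```

```text
tool_pos: [0.4959, -0.0955, 0.0948]
contact_force: [3.8, -0.5, 3.9]
```

```bash
python3 -m crank '[{"offset":[0,0,0.0005],"twist":[0,0,0]},{"offset":[0,0,0.0005],"twist":[0,0,0]}]'| grep -E "pos|contact"
```

```text
tool_pos: [0.4959, -0.0955, 0.0942]
contact_force: [3.9, -1.7, 4.3]
```

```bash
python3 -m crank '[{"offset":[0,0,0.0005],"twist":[0,0,0]},{"offset":[0,0,0.001],"twist":[0,0,0]},{"offset":[0,0,0.001],"twist":[0,0,0]}]'| grep -E "pos|contact"
```

```text
tool_pos: [0.4959, -0.0955, 0.0934]
contact_force: [2.5, -0.5, 5.2]
```

```bash
python3 -m crank '[{"offset":[0,0,0.0003],"twist":[0,0,0]},{"offset":[0,0,0.0006],"twist":[0,0,0]},{"offset":[0,0,0.0006],"twist":[0,0,0]}]'| grep -E "pos|contact"
```

```text
tool_pos: [0.4959, -0.0955, 0.093]
contact_force: [1.8, -0.2, 6.1]
```

```bash
python3 -m crank '[{"offset":[0,0,0.0005],"twist":[0,0,0]},{"offset":[0,0,0.0005],"twist":[0,0,0]}]'| grep -E "pos|contact"
```

```text
tool_pos: [0.4959, -0.0955, 0.0927]
contact_force: [0.8, -0.9, 6.3]
```

```bash
python3 -c "
from station import *
for i in range(4): get_image('top'); print(get_obs()['contact_force'].round(2), get_obs()['tool_pos'].round(4))"
```

```text
[ 1.71 -0.26  7.71] [ 0.4959 -0.0955  0.0927]
[ 2.58 -0.68  7.1 ] [ 0.4959 -0.0955  0.0926]
[ 1.41 -0.62  6.67] [ 0.4959 -0.0955  0.0927]
[1.75 0.43 6.89] [ 0.4959 -0.0955  0.0927]
```

```bash
python3 -m crank '[{"offset":[0,0,0.0004],"twist":[0,0,0]},{"offset":[0,0,0.0004],"twist":[0,0,0]}]'| grep -E "pos|contact"; python3 -c "
from station import *
for i in range(4): get_image('top'); print(get_obs()['contact_force'].round(2), get_obs()['tool_pos'].round(4))"
```

```text
tool_pos: [0.4959, -0.0955, 0.0924]
contact_force: [1.3, -1.3, 8.3]
[ 1.14 -0.24  8.16] [ 0.4959 -0.0955  0.0924]
[ 1.88 -0.67  7.77] [ 0.4959 -0.0955  0.0924]
[ 1.89 -0.56  7.94] [ 0.4959 -0.0955  0.0924]
[ 1.29 -0.96  8.43] [ 0.4959 -0.0955  0.0924]
```

Foot force is about 3.5 N above the sliding level, a good light rest. I lift straight off, then locate the post.

```bash
python3 -m crank '[{"offset":[0,0,-0.004],"twist":[0,0,0]},{"offset":[0,0,-0.02],"twist":[0,0,0]},{"offset":[0,0,-0.05],"twist":[0,0,0]},{"offset":[0.0,0,-0.09],"twist":[0,0,0]},{"offset":[0,0.03,-0.1],"twist":[0,0,0]},{"offset":[0,0.06,-0.1],"twist":[0,0,0]},{"offset":[0,0.06,-0.1],"twist":[0,0,0]}]'
python3 - <<'E'
from h import *
cs=[]
for n,b in(("top",(370,170,400,205)),("scene",(150,215,170,250))):
    im=get_image(n);g=im.max(2).astype(int);m=(g<75)
    sub=m[b[1]:b[3],b[0]:b[2]].astype(np.uint8)
    k,l,st,ce=cv2.connectedComponentsWithStats(sub)
    for i in range(1,k): print(n,st[i],ce[i]+b[:2])
    c=cv2.cvtColor(im[b[1]-15:b[3]+15,b[0]-40:b[2]+30],cv2.COLOR_RGB2BGR);cs.append(cv2.resize(c,(500,300),interpolation=cv2.INTER_CUBIC)); print(c.shape)
cv2.imwrite("pics/p4.png",np.vstack(cs))
E
```

```text
t: 9.95
tool_pos: [0.5101, -0.036, 0.192]
tool_rot: [-0.382, -3.117, -0.0]
contact_force: [-0.3, -0.5, -0.0]
opening: 0.0002
grip_force: 0.0
top [  0   0  24  35 159] [386.20125786 191.96855346]
top [26  0  1  1  1] [396. 170.]
top [28  0  2  1  2] [398.5 170. ]
(65, 100, 3)
scene [ 9 19  5  9 30] [160.83333333 238.43333333]
(65, 90, 3)
```

View pics/p4.png

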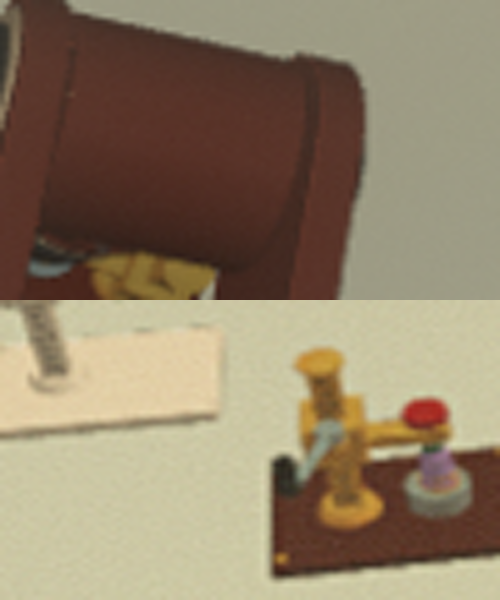

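Run:
```python
from h import *
b=np.array([.5,1.])
for z in(.06,.07,.08,.09,.1,.11,.12): print(z,np.round(proj("scene",(.5438,-.1902,z))+b,1))
print("knob",proj("scene",(.4959,-.0955,.0924))+b, "px knob seen", 110+427/5.56,200+(410-300)/4.615)
im=cv2.imread("pics/top0.png")[180:195,378:395].max(2);ys,xs=np.nonzero(im<75);print("top blob",xs.mean()+378,ys.mean()+180)
for z in(.11,.12,.13,.14): print(z,np.round(atz("top",(xs.mean()+378,ys.mean()+180),z),4))
piv=np.array([.5041,-.1522])
ty=np.array([np.cos(np.radians(75.9)),np.sin(np.radians(75.9))])
for q in(.2,.4,.6,.8,1.,1.2):
    a=q-.967;p=piv+.055*np.array([np.cos(a),np.sin(a)]);print(q,p.round(4),"tool",(p-.0205*ty).round(4))
```

```text
0.06 [163.7 252.8]
0.07 [163.2 250.4]
0.08 [162.8 247.8]
0.09 [162.3 245.3]
0.1 [161.8 242.7]
0.11 [161.3 240.1]
0.12 [160.8 237.5]
knob [186.24089514 224.171721  ] px knob seen 186.79856115107913 223.83531960996748
top blob 384.96153846153845 186.92307692307693
0.11 [ 0.5448 -0.1964  0.11  ]
0.12 [ 0.5437 -0.1931  0.12  ]
0.13 [ 0.5427 -0.1898  0.13  ]
0.14 [ 0.5417 -0.1864  0.14  ]
0.2 [ 0.5437 -0.1904] tool [ 0.5387 -0.2103]
0.4 [ 0.5505 -0.1817] tool [ 0.5455 -0.2016]
0.6 [ 0.5554 -0.1719] tool [ 0.5504 -0.1918]
0.8 [ 0.5583 -0.1613] tool [ 0.5533 -0.1812]
1.0 [ 0.5591 -0.1504] tool [ 0.5541 -0.1703]
1.2 [ 0.5576 -0.1395] tool [ 0.5526 -0.1594]
```

```bash
python3 -m crank '[{"offset":[-0.018,-0.045,0],"twist":[0,0,0]},{"offset":[-0.035,-0.09,0],"twist":[0,0,0]},{"offset":[-0.053,-0.135,0],"twist":[0,0,0]},{"offset":[-0.07,-0.177,0],"twist":[0,0,0]},{"offset":[-0.07,-0.177,0.02],"twist":[0,0,0]},{"offset":[-0.07,-0.177,0.05],"twist":[0,0,0]},{"offset":[-0.07,-0.177,0.077],"twist":[0,0,0]},{"offset":[-0.07,-0.177,0.077],"twist":[0,0,0]},{"offset":[-0.07,-0.177,0.077],"twist":[0,0,0]}]'
python3 - <<'E'
from h import *
im=get_image("scene");o=get_obs()["tool_pos"];print(proj("scene",o)+[.5,1])
c=cv2.cvtColor(im[195:260,130:210],cv2.COLOR_RGB2BGR);cv2.imwrite("pics/s5.png",cv2.resize(c,None,fx=8,fy=8,interpolation=cv2.INTER_CUBIC))
for q in(.2,.4,.6,.8,1.,1.2):
    a=q-.967;p=np.array([.5041,-.1522])+.055*np.array([np.cos(a),np.sin(a)]);ty=np.array([.2436,.9699])
    d=p-.0205*ty-o[:2];print(q,np.round([-.97*d[0]+.2436*d[1],ty@d],4))
E
```

```text
t: 11.18
tool_pos: [0.5353, -0.2259, 0.1154]
tool_rot: [0.386, 3.118, -0.0]
contact_force: [0.5, 0.3, 1.6]
opening: 0.0002
grip_force: 0.0
[147.76491917 241.38242824]
0.2 [0.0011 0.0162]
0.4 [-0.0034  0.0262]
0.6 [-0.0058  0.0369]
0.8 [-0.0061  0.0479]
1.0 [-0.0041  0.0587]
1.2 [-0.      0.0689]
```

View pics/s5.png

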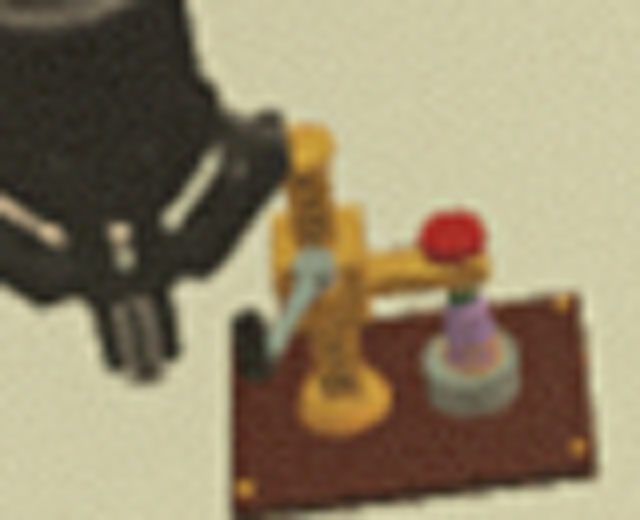

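The post is at (252,343) and the fingertips are at (145,378) behind it. The foot is resting on the thimble at (465,297). I now push the lever along its arc.

```bash
python3 -m crank '[{"offset":[0.001,0.008,0],"twist":[0,0,0]},{"offset":[0.001,0.014,0],"twist":[0,0,0]},{"offset":[-0.001,0.02,0],"twist":[0,0,0]},{"offset":[-0.003,0.026,0],"twist":[0,0,0]},{"offset":[-0.005,0.032,0],"twist":[0,0,0]},{"offset":[-0.005,0.032,0],"twist":[0,0,0]}]'; python3 -m crank '[{"offset":[-0.001,0.006,0],"twist":[0,0,0]},{"offset":[-0.001,0.012,0],"twist":[0,0,0]},{"offset":[-0.001,0.018,0],"twist":[0,0,0]},{"offset":[0,0.023,0],"twist":[0,0,0]},{"offset":[0.001,0.027,0],"twist":[0,0,0]},{"offset":[0.002,0.031,0],"twist":[0,0,0]},{"offset":[0.002,0.031,0],"twist":[0,0,0]}]'
```

```text
t: 11.98
tool_pos: [0.5489, -0.1964, 0.1154]
tool_rot: [0.385, 3.116, -0.001]
contact_force: [1.5, -3.3, 1.2]
opening: 0.0003
grip_force: 1.3
t: 12.85
tool_pos: [0.5532, -0.1649, 0.1145]
tool_rot: [-0.385, -3.117, -0.002]
contact_force: [0.8, -1.4, 0.6]
opening: 0.0003
grip_force: 0.5
```

Contact matches the expected 3 N. I push on in small steps to the stop.

```bash
python3 -m crank '[{"offset":[0.001,0.002,0],"twist":[0,0,0]},{"offset":[0.002,0.004,0],"twist":[0,0,0]},{"offset":[0.002,0.004,0],"twist":[0,0,0]}]' | grep -E "pos|contact"
```

```text
tool_pos: [0.5524, -0.1611, 0.1146]
contact_force: [0.6, -2.0, -0.0]
```

```bash
python3 -m crank '[{"offset":[0.001,0.002,0],"twist":[0,0,0]},{"offset":[0.001,0.003,0],"twist":[0,0,0]},{"offset":[0.001,0.003,0],"twist":[0,0,0]}]' | grep -E "pos|contact"
```

```text
tool_pos: [0.5521, -0.1582, 0.1147]
contact_force: [0.1, -4.4, -0.8]
```

```bash
python3 -m crank '[{"offset":[0,0.001,0],"twist":[0,0,0]},{"offset":[0.001,0.002,0],"twist":[0,0,0]},{"offset":[0.001,0.002,0],"twist":[0,0,0]}]' | grep -E "pos|contact"
```

```text
tool_pos: [0.5519, -0.1576, 0.1149]
contact_force: [1.0, -9.2, -1.6]
```

```bash
python3 -m crank '[{"offset":[0,0.001,0],"twist":[0,0,0]},{"offset":[0,0.002,0],"twist":[0,0,0]},{"offset":[0,0.002,0],"twist":[0,0,0]}]' | grep -E "pos|contact"
```

```text
tool_pos: [0.5521, -0.1571, 0.1149]
contact_force: [-1.6, -12.6, -0.7]
```

The force rose to 12 N with no motion, so the lever is hard on its stop. I back off, lift clear and check.

```bash
python3 -m crank '[{"offset":[0,-0.01,0],"twist":[0,0,0]},{"offset":[0,-0.03,0],"twist":[0,0,0]},{"offset":[0,-0.06,-0.02],"twist":[0,0,0]},{"offset":[0,-0.06,-0.07],"twist":[0,0,0]},{"offset":[0,-0.06,-0.1],"twist":[0,0,0]},{"offset":[0,-0.06,-0.1],"twist":[0,0,0]}]'
python3 - <<'E'
from h import *
im=get_image("scene")
c=cv2.cvtColor(im[195:260,130:210],cv2.COLOR_RGB2BGR);cv2.imwrite("pics/s6.png",cv2.resize(c,None,fx=8,fy=8,interpolation=cv2.INTER_CUBIC))
E
```

```text
t: 15.1
tool_pos: [0.5391, -0.2135, 0.2184]
tool_rot: [0.386, 3.112, -0.002]
contact_force: [0.2, -1.0, -0.6]
opening: -0.0001
grip_force: 0.0
```

View pics/s6.png

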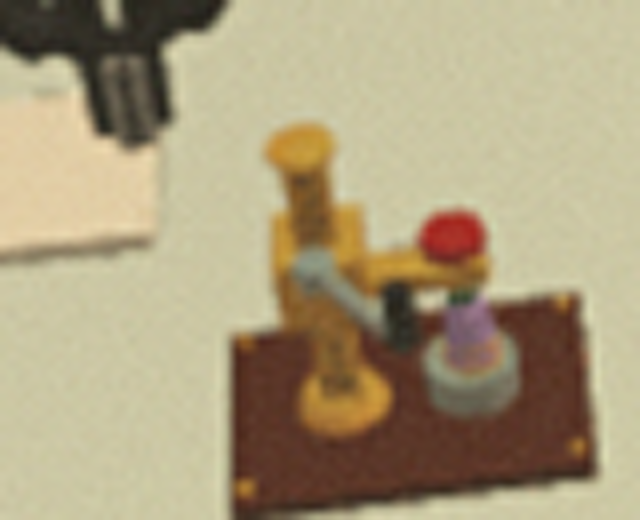

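The lever has swung fully over, with its post now at (400,313). The foot still rests on the thimble at (465,297), and the knob at (453,236) has not moved. I'm handing in.

```bash
python3 -c "
from station import *
print(finish_job())"
```

```text
the job is handed in; nothing more can be done
None
```

The felt foot is resting on the lavender thimble at about 3.5 N, the clamp lever is hard against its stop (locked), and the job was handed in at about 15 s with the arm clear of everything.

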